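Refit the louvred cover of a bench fume extractor and lock its quarter-turn stud

TASK

The extractor on the lab bench has its new prefilter in: refit its louvred cover. Hook the cover's top lip over the steel rail, swing it down flat on the sloping intake, then push the wing stud in once its cross-pin finds the slot and give it a quarter turn so that it stays locked in. Leave the other things on the bench as they are.

Things in the scene. Friction and masses are not known exactly. Their poses are not given: they have to be found in the camera images.
- intake: Sloping face of the white fume extractor (210 wide, 325 deep, 165 high), 165 long, tilted 25 deg, facing the robot. Origin: centre of the face surface; x up the slope, y across, z out of the face. Flared steel ears at y +-76 guide the cover, 1 mm free each side. A grey prefilter pad lies on it.
- rail_mid (a point): Middle of the axis of the round steel rail, 8 mm thick, along y; at x +58, z +8.7 of intake, same axes. Under and behind it a trough 12 deep below the face (x +46 to +88) gives the lip room. The rear housing starts 40 mm behind the rail and stands 48 mm above it.
- socket (a point): Centre of the top of the fastener's slotted receptacle, at x -42, z +4 of intake, same axes. Its slot is 21 x 7.5. The slot's angle is not known: anywhere within 0.8 rad either side of the face's x; find it by light pressure and turning.
- cover: White louvred tray, 130 (x) x 150 (y) x 16 deep, 0.35 kg, right way up. Origin: centre of its underside rim; z out of the louvred side. Sheet z 13-16. Lip on the +x edge: wall x 62 to 65 with an inward return x 58 to 65, z 0 to 2; side flanges stop at x +45, so the rail fits between. Seated, lip wall against the rail, its frame coincides with intake; it can ride 8 up the slope.
- cover_grip (a point): Centre of the cover's grey grip bar: 14 thick (x), 74 long (y), 20 high, with 10 mm of room under it; at x +25, y 0, z +36 of the cover, same axes.
- wing_mid (a point): Centre of the black wing of the cover's captive stud, at x -42, y 0 of the cover; wing 34 long (x), 10 thick (y), 24 high; sprung out it is 30 above the top sheet, with an 18 mm disc under it (15 to 18 above the sheet). Under the sheet a 4 mm cross-pin, 18 long, lies along the wing. The point moves and turns with the stud.
- wing (a joint): How far the stud is pushed in, m: 0 sprung out, 0.015 stop. Spring 3 N out, 6.7 N in. On the seated cover the pin meets the receptacle at 0.0045; in line with the slot (within 10 deg) it passes, and is clear below it at 0.0135. Turned 90 deg either way and let go, it springs back into a groove and stays at about 0.0112; turned much less, it stays deeper (0.0128) or springs out.
- wing_turn (a joint): Turn of the wing about the cover's z, rad, anticlockwise positive from above; 0: wing along the cover's x. Turns freely while out, to 3.1 rad either way; starts within 0.5 rad of 0.
- wash_bottle: White wash bottle with a red spout, 74 across, 207 high; origin under its centre. Leave alone.
- burner: Brass gas burner on a round metal foot 76 across, 152 high; origin under its foot. Leave alone.
- media_bottle: Amber media bottle with yellow cap, 80 across, 155 high; origin under its centre. Leave alone.
- dishes: Stack of three culture dishes, 90 across, 48 high, behind the cover; origin under its centre. Leave alone.
- roof_dish: Two culture dishes, 90 across, 32 high, on the extractor's roof; origin under their centre. Leave alone.
- marker: Marker pen, 130 long (y), 13 thick, in front of the cover; origin under its centre. Leave alone.
- loop_tool: Inoculating loop with a metal handle, 220 long (y), 8 thick; origin at its underside. Leave alone.
Not all that is in view belongs to the job. Leave any brown, orange or yellow look-alike of the cover alone.

How it is judged:
By the outcome, as a careful person would: the job done as asked, in the order asked, and still so for the second after the job is handed in, with the robot touching nothing.
It also fails if it takes over 67 s, if anything falls off the work surface, if the arm or the gripper's body presses on something with over 40 N, if the wrist force passes 120 N, or if a joint passes its speed limit or range.

ROBOT

A 6-joint arm with a two-finger parallel gripper is mounted at the origin on the work surface. World frame = base frame: x ahead of the robot, y to its left, z up, the work surface at z = 0. Lengths are in mm, angles in rad, forces in N, time in s.
With the tool pointing down it reaches from about 300 to 850 mm from the base axis. Payload 4.2 kg.
Tool frame: the origin (TCP) lies midway between the tips of the shut fingers; the grasp point (between the pads) lies 19 mm behind it; z points along the fingers, y is the line along which they close (so a half turn about z gives the same grasp; the last joint's range is limited). The gripper opens to 91 mm and grips with 3 to 60 N. Pads are 32 mm wide; open, the fingers measure 118 mm over their backs; the gripper's body (76 mm by 178 mm) begins 60 mm behind the grasp point.
Start: joints at [-1.225, 0.32, 1.565, -0, 1.257, -0.02], TCP at [205.68, -536.972, 213.976] pointing down, gripper open.
Joint ranges: [-3.11, 3.11], [-0.84, 2.01], [0.21, 2.61], [-1.34, 4.49], [0.05, 2.63], [-2.56, 2.56]. Speed limits (rad/s): [2.57, 2.57, 3.14, 3.14, 3.14, 3.14].

INTERFACE

Orientations are given as a unit quaternion [x, y, z, w].
In Python, from plant import * gives the robot as it stands.
- The arm moves only by the tool send_rows, never from a script. Its argument "commands" is a list of rows, each a list of 2 entries, a list of its own where there are three numbers: the shift along the tool's x, y, z each as a share of 30 cm, from -1 to 1, then the turn, a rotation vector about the tool's x, y, z each as a share of 360 degrees, from -1 to 1. In form: [[[x, y, z], [rx, ry, rz]], ...]. A call has 1 to 5 rows; each row shifts and turns the commanded pose from where the row before left it, along the tool's axes as they then stand; what a row does not reach is not made up. A row lasts 1/10 s, in which the tool goes at most 50 mm and 8.59 degrees, less where a joint would pass 70% of its speed; a pose out of reach is approached as far as the arm can. A call with a number of a shift or a turn outside -1 to 1 is refused whole. A call with a gripper value outside its range is refused whole. "claw" is the opening in per cent of the stroke, from 0 (shut) to 100 (fully open), set as the call begins (left out, the last holds). The fingers move at their own pace and stop on an object; "newtons" is the grip in N (left out, the last holds). Time passes only in rows, so rows that do not move let the fingers close. It gives the time, the measured TCP pose, the force, the opening and the grip force at its end, in the units of the state.
- get_obs(): the state, without advancing time (a new reading comes with each control period).
- capture(name): name is "scene" or "top" or "wrist"; returns (picture, depth): 400x640x3 uint8, red, green, blue; 400x640 float32, mm along the optical axis (not along the pixel's ray), 0 where there is no reading.
- calibration(name): a dict with "fovy" (degrees; the focal length in pixels is half the picture's height over the tangent of half this angle, whatever the lens; pixels are square), "cx", "cy" (the principal point, pixels), "dist_coeffs" ([k1, k2, p1, p2, k3] as OpenCV has them; the pictures are not rectified), "rvec" (rotation vector, rad) and "tvec" (3), from world to camera coordinates, as OpenCV has them; the wrist camera has in their place "hand_eye" (4x4, takes a point from camera to tool coordinates, whose origin is the TCP and whose axes are the flange's). Camera axes: x right, y down, z forward; pixel columns grow to the right and rows downward; lengths in mm; the calibration is good to about 2 mm. A picture is of the moment at which its call begins: read the wrist's pose just before it. calibration takes no time and is no camera call.
- finish_job(): hands the job in; it is judged then, once.
Trained networks look in the newest picture that a camera, given by its name, has taken for a name from the list of things; names that differ only in an ending like _2 or _b are one class to them, and where a whole thing is asked for, a point or a joint stands for the part that bears it (a point fixed in the world has none). Each returns a list of dicts, best first, with "conf" (0 to 1); they miss things now and then, are a little off and sometimes report something else, mostly with a low value. They report only what shows in the picture. A call takes as long as a camera call. They do not tell look-alikes from the thing itself.
- search_frame(camera, name): "extent" ([centre column, centre row, width, height] in pixels, round what is visible of it).
- mark_of(camera, name): "point" ([column, row] in pixels: a listed point, or the origin of a listed thing).
The state is a dict: "time": time; "joint_positions": joint angles; "qd": joint speeds; "tau": joint torques, N m; "tcp_pos": TCP position; "eef_rot": TCP orientation; "ft_force": force on the tool from outside, world axes, zero at the start; "ft_torque": the same for the moment, N m; "grip_width": opening from 0.0 (shut) to 1.0 (fully open); "grip_force": force on a finger pad.
Only numpy, scipy, OpenCV 4.12 (cv2) and the standard library are available. Lean on these libraries where they do the work, as an engineer would, in place of code of your own. Each camera call takes 0.05 s, during which the arm holds its last target. There are 200 camera calls.

## Working session

There is one attempt and no reset: what is moved stays moved. The work goes in short steps, Python scripts to look and compute and a tool call to move; the robot and the scene stay as the last step left them, time stands still between calls to the robot, and variables do not carry over. Pictures are saved under pics/ and viewed, at most 10 in all, crops included, and the job is handed in when it is done.

Besides the shell and the picture viewer there is one more tool, called as name(argument=value, ...), one argument or row to a line, values as JSON. send_rows: Moves the arm, as the interface text tells. Its arguments: {"type":"object","properties":{"commands":{"type":"array"},"claw":{"type":"number"},"newtons":{"type":"number"}},"required":["commands"]}

```bash
mkdir -p pics; ls; cat > h.py <<'E'
from plant import *
import numpy as np, cv2
from scipy.spatial.transform import Rotation as R
def cam(name):
    c=calibration(name); f=200/np.tan(np.radians(c["fovy"])/2)
    K=np.array([[f,0,c["cx"]],[0,f,c["cy"]],[0,0,1.]]); d=np.array(c["dist_coeffs"],float)
    if "hand_eye" in c:
        o=get_obs(); T=np.eye(4); T[:3,:3]=R.from_quat(o["eef_rot"]).as_matrix(); T[:3,3]=o["tcp_pos"]
        T=T@np.array(c["hand_eye"])
    else:
        W=np.eye(4); W[:3,:3]=cv2.Rodrigues(np.array(c["rvec"],float))[0]; W[:3,3]=np.ravel(c["tvec"]); T=np.linalg.inv(W)
    return K,d,T
def world(C,px,z):
    K,d,T=C; n=cv2.undistortPoints(np.array(px,float).reshape(-1,1,2),K,d).reshape(-1,2)
    z=np.ravel(z); P=np.c_[n*z[:,None],z]; return P@T[:3,:3].T+T[:3,3]
def pix(C,P):
    K,d,T=C; W=np.linalg.inv(T); return cv2.projectPoints(np.array(P,float).reshape(-1,1,3),cv2.Rodrigues(W[:3,:3])[0],W[:3,3],K,d)[0].reshape(-1,2)
def cloud(C,D,box,):
    x0,y0,x1,y1=[int(v) for v in box]; yy,xx=np.mgrid[y0:y1,x0:x1]; z=D[y0:y1,x0:x1]; m=z>0
    return world(C,np.c_[xx[m],yy[m]],z[m])
E
cat > a.py <<'E'
from h import *
np.set_printoptions(precision=1,suppress=True)
for n in ["scene","top"]:
    C=cam(n); im,D=capture(n); cv2.imwrite(f"pics/{n}0.png",im[:,:,::-1]); np.save(f"{n}0.npy",D); print(n,C[2])
    for t in ["cover","intake","cover_grip","wing_mid","rail_mid","socket","dishes","marker","roof_dish","wash_bottle","burner","media_bottle","loop_tool"]:
        for r in mark_of(n,t)[:3]:
            u,v=r["point"]; z=D[int(np.clip(v,0,399)),int(np.clip(u,0,639))]; print(t,round(r["conf"],2),np.round(r["point"]),world(C,[u,v],z)[0] if z>0 else None)
print(get_obs())
E
python3 a.py
```

```text
pics
scene [[  -0.7    0.6   -0.4 1042.6]
 [   0.7    0.6   -0.3  409.8]
 [   0.    -0.5   -0.9 1266.5]
 [   0.     0.     0.     1. ]]
cover 0.96 [281. 113.] [ 263.  -458.8   17.1]
cover 0.86 [426. 234.] [322.7 227.9  18.2]
cover 0.77 [330. 157.] [ 292.  -195.1    9.7]
intake 0.79 [369. 273.] [574.7 190.5  94.5]
cover_grip 0.84 [426. 222.] [301.5 208.8  43.1]
cover_grip 0.83 [292. 102.] [ 215.4 -450.8   41.1]
cover_grip 0.77 [321. 151.] [ 313.5 -220.3   43.1]
wing_mid 0.54 [445. 231.] [297.6 270.5  58.9]
wing_mid 0.5 [288. 190.] [ 508.  -187.1   53.7]
wing_mid 0.48 [337. 137.] [ 235.2 -215.9   53.2]
rail_mid 0.93 [357. 279.] [619.8 182.3 117. ]
socket 0.79 [375. 269.] [543.8 191.9  74.2]
dishes 0.66 [248. 223.] [ 675.2 -199.1   44.1]
marker 0.71 [312. 194.] [ 446.5 -141.3    9.2]
roof_dish 0.88 [325. 313.] [767.4 194.7 195.8]
roof_dish 0.62 [312. 193.] [ 444.9 -140.5   11.8]
wash_bottle 0.77 [234. 129.] [ 438.4 -518.2   31.3]
wash_bottle 0.4 [356. 280.] [622.5 182.9 118.7]
burner 0.94 [482. 320.] [437.4 502.2   7. ]
burner 0.59 [357. 279.] [619.2 183.7 118.2]
media_bottle 0.65 [204.
[... 1021 characters left out ...]
[ 413.1 -501.2   86.5]
wash_bottle 0.41 [381. 185.] [ 548.2 -210.5   46.3]
burner 0.97 [181. 221.] [413.3 501.3  27.2]
burner 0.22 [380. 155.] [ 657.9 -209.4   45.7]
media_bottle 0.24 [365. 218.] [ 433.1 -159.8   15.9]
loop_tool 0.51 [316. 219.] [426.   19.4  -4.1]
loop_tool 0.27 [270. 160.] [627.6 179.8 103.5]
{'time': 1.4, 'joint_positions': array([-1.2,  0.3,  1.6,  0. ,  1.3, -0. ]), 'qd': array([0., 0., 0., 0., 0., 0.]), 'tau': array([ -0. , -41.2, -23.2,   0.1,   0. ,   0. ]), 'tcp_pos': array([ 205.7, -537. ,  214. ]), 'eef_rot': array([1. , 0.2, 0. , 0. ]), 'ft_force': array([-0.1, -0.5, -0.2]), 'ft_torque': array([-0.,  0., -0.]), 'grip_force': 0.0, 'grip_width': 1.0036236985430254}
```

View pics/scene0.png

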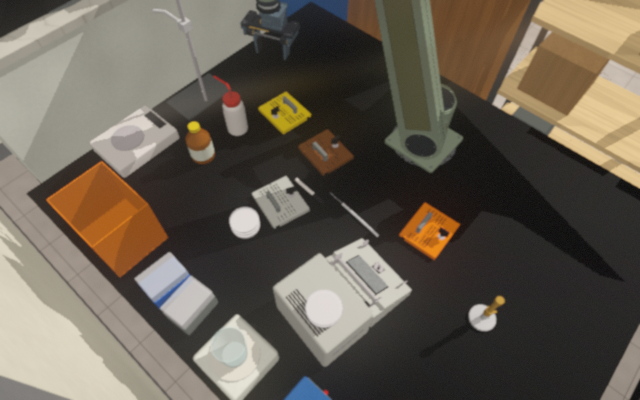

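View pics/top0.png

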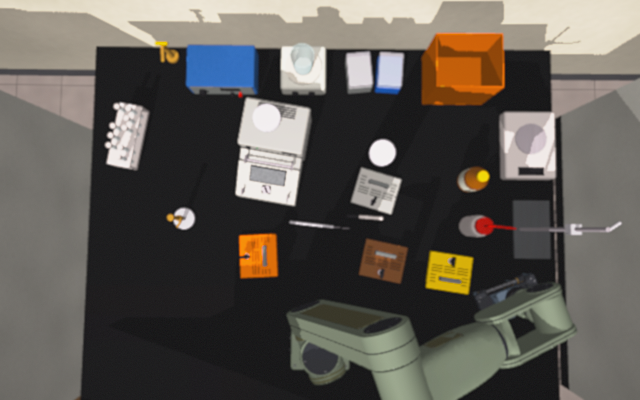

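The wanted cover is the white one: scene (280,202), top (375,191). The look-alikes are yellow at scene (285,112), brown at (326,151) and orange at (430,230). The extractor is at scene (345,295), top (270,165). I'll go above the white cover.

```bash
cat >> h.py <<'E'
def rows(pos,Rm,start=None,step=48.,ang=8.3):
    """print rows from the measured pose to (pos,Rm)"""
    o=get_obs(); p0,R0=(np.array(o["tcp_pos"]),R.from_quat(o["eef_rot"])) if start is None else start
    Rm=Rm if isinstance(Rm,R) else R.from_matrix(Rm); rv=(R0.inv()*Rm).as_rotvec(); d=np.array(pos)-p0
    n=int(max(1,np.ceil(np.linalg.norm(d)/step),np.ceil(np.degrees(np.linalg.norm(rv))/ang)))
    print("n",n,"dist",np.round(np.linalg.norm(d),1),"ang",np.round(np.degrees(rv),1))
    out=[]
    for i in range(n):
        Ri=R0*R.from_rotvec(rv*i/n); out.append([np.round(Ri.inv().apply(d/n)/300,4).tolist(),np.round(rv/n/2/np.pi,4).tolist()])
    for i in range(0,n,5): print(out[i:i+5])
    return np.array(pos),Rm
def frame(yaw,tilt=0):
    """object frame: x heading yaw, pitched up by tilt"""
    return R.from_euler("z",yaw)*R.from_euler("y",-tilt)
def down(F):  # tool z = -F.z, tool y = F.x
    return F*R.from_matrix(np.array([[0,1,0],[1,0,0],[0,0,-1.]]).T)
E
python3 - <<'E'
from h import *
o=get_obs(); print(R.from_quat(o["eef_rot"]).as_matrix().round(2)); print(cam("wrist"))
s=rows([230,-480,300],R.from_quat(o["eef_rot"]))
rows([500,-190,300],down(frame(-.4)),s)
E
```

```text
[[ 0.93  0.36  0.  ]
 [ 0.36 -0.93 -0.  ]
 [ 0.    0.   -1.  ]]
(array([[336.14547045,   0.        , 327.14350106],
       [  0.        , 336.14547045, 196.01272662],
       [  0.        ,   0.        ,   1.        ]]), array([0.02255275, 0.        , 0.        , 0.        , 0.        ]), array([[ 3.57113287e-01, -9.04783540e-01, -2.32027684e-01,
         2.71497352e+02],
       [-9.34061079e-01, -3.45925896e-01, -8.86858194e-02,
        -5.13229229e+02],
       [-2.29146770e-05,  2.48398913e-01, -9.68657824e-01,
         3.85139144e+02],
       [ 0.00000000e+00,  0.00000000e+00,  0.00000000e+00,
         1.00000000e+00]]))
n 3 dist 106.0 ang [0. 0. 0.]
[[[0.0479, -0.0494, -0.0956], [0.0, 0.0, 0.0]], [[0.0479, -0.0494, -0.0956], [0.0, 0.0, 0.0]], [[0.0479, -0.0494, -0.0956], [0.0, 0.0, 0.0]]]
n 9 dist 396.2 ang [  0.    0.  -46.1]
[[[0.1318, -0.0645, -0.0], [0.0, 0.0, -0.0142]], [[0.137, -0.0525, -0.0], [0.0, 0.0, -0.0142]], [[0.1412, -0.0401, -0.0], [0.0, 0.0, -0.0142]], [[0.1442, -0.0273, -0.0], [0.0, 0.0, -0.0142]], [[0.1461, -0.0143, -0.0], [0.0, 0.0, -0.0142]]]
[[[0.1467, -0.0012, -0.0], [0.0, 0.0, -0.0142]], [[0.1463, 0.0119, -0.0], [0.0, 0.0, -0.0142]], [[0.1446, 0.0249, -0.0], [0.0, 0.0, -0.0142]], [[0.1418, 0.0378, -0.0], [0.0, 0.0, -0.0142]]]
```

send_rows(
  commands=[
    [[0.048,-0.049,-0.096],[0,0,0]],
    [[0.048,-0.049,-0.096],[0,0,0]],
    [[0.048,-0.049,-0.096],[0,0,0]],
  ],
)

```text
time: 1.7
tcp_pos: [230.4, -479.6, 301.2]
eef_rot: [0.983, 0.182, -0.0, -0.0]
ft_force: [0.0, 0.3, 0.7]
grip_width: 1.0
grip_force: 0.0
```

send_rows(
  commands=[
    [[0.132,-0.064,0],[0,0,-0.0142]],
    [[0.137,-0.052,0],[0,0,-0.0142]],
    [[0.141,-0.04,0],[0,0,-0.0142]],
    [[0.144,-0.027,0],[0,0,-0.0142]],
    [[0.146,-0.014,0],[0,0,-0.0142]],
  ],
)

```text
time: 2.2
tcp_pos: [381.4, -318.4, 300.6]
eef_rot: [0.918, 0.396, 0.0, 0.0]
ft_force: [-0.5, 0.0, -0.0]
grip_width: 1.0
grip_force: 0.0
```

send_rows(
  commands=[
    [[0.147,-0.001,0],[0,0,-0.0142]],
    [[0.146,0.012,0],[0,0,-0.0142]],
    [[0.145,0.025,0],[0,0,-0.0142]],
    [[0.142,0.038,0],[0,0,-0.0142]],
    [[0,0,0],[0,0,0]],
  ],
)

```text
time: 2.7
tcp_pos: [503.8, -187.4, 299.9]
eef_rot: [0.832, 0.555, 0.001, -0.0]
ft_force: [-0.4, -1.2, 0.3]
grip_width: 0.998
grip_force: 0.0
```

```bash
cat > w.py <<'E'
from h import *
import sys
np.set_printoptions(precision=1,suppress=True)
tag=sys.argv[1]; o=get_obs(); C=cam("wrist"); im,D=capture("wrist"); cv2.imwrite(f"pics/{tag}.png",im[:,:,::-1]); np.savez(f"{tag}.npz",D=D,im=im,K=C[0],d=C[1],T=C[2])
print(o["time"],o["tcp_pos"],o["eef_rot"].round(3),o["ft_force"])
for t in sys.argv[2:]:
    for r in mark_of("wrist",t)[:2]:
        u,v=r["point"]; z=D[int(np.clip(v,0,399)),int(np.clip(u,0,639))]; print(t,round(r["conf"],2),np.round(r["point"]),world(C,[u,v],z)[0] if z>0 else None)
E
python3 w.py w1 cover cover_grip wing_mid marker dishes
```

```text
2.7 [ 503.8 -187.4  299.9] [ 0.8  0.6  0.  -0. ] [-0.4 -1.2  0.3]
cover 0.77 [198. 241.] [ 462.1 -152.3  341.5]
cover 0.62 [349. 159.] [ 534.  -194.1   16.9]
cover_grip 0.9 [373. 165.] [ 559.  -209.    45.6]
wing_mid 0.6 [155. 261.] [ 478.  -141.6  394.2]
wing_mid 0.51 [320. 166.] [ 497.3 -183.9   53.7]
marker 0.73 [275. 157.] [ 441.8 -153.9   11.5]
dishes 0.7 [448. 139.] [ 656.2 -213.9   47.1]
```

View pics/w1.png

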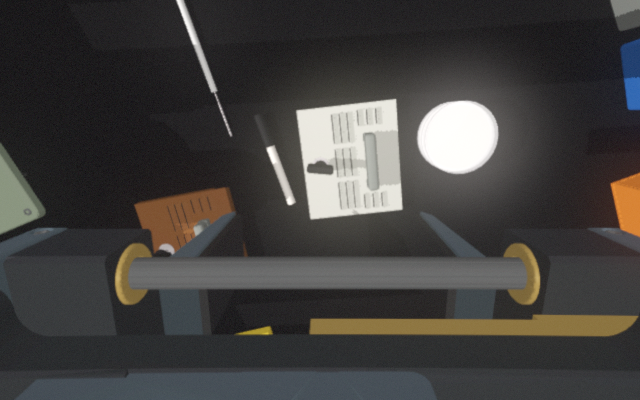

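The picture shows the white louvred cover at (350,160), with its grip bar at (372,160) and black wing at (320,167). The dishes are at (458,137) and the marker at (275,165). Next I'll measure the cover's pose from depth.

```bash
cat > m.py <<'E'
from h import *
np.set_printoptions(precision=2,suppress=True)
z=np.load("w1.npz"); C=(z["K"],z["d"],z["T"]); P=cloud(C,z["D"],(285,85,415,225))
s=P[(P[:,2]>11)&(P[:,2]<21)]; rc=cv2.minAreaRect(s[:,:2].astype(np.float32)); print("sheet",rc,np.median(s[:,2]))
g=P[(P[:,2]>40)&(P[:,2]<52)]; g=g[np.linalg.norm(g[:,:2]-[559,-209],axis=1)<45]; print("grip",cv2.minAreaRect(g[:,:2].astype(np.float32)),g.mean(0),len(g))
w=P[(P[:,2]>30)]; w=w[np.linalg.norm(w[:,:2]-[494,-182],axis=1)<25]; print("wing",cv2.minAreaRect(w[:,:2].astype(np.float32)),w.mean(0),w[:,2].max())
E
python3 m.py
```

```text
sheet ((520.4415893554688, -194.94833374023438), (151.57080078125, 161.61013793945312), 73.5362319946289) 16.65261401364495
grip ((559.6341552734375, -205.67776489257812), (74.10077667236328, 14.233847618103027), 73.40628051757812) [ 559.47 -204.58   45.6 ] 634
wing ((496.0712890625, -186.15078735351562), (13.74502944946289, 33.029029846191406), 61.86367416381836) [ 496.04 -186.07   53.16] 60.636798336720915
```

```bash
python3 - <<'E'
from h import *
F=frame(-.29)
s=rows([559.6,-205.7,80],down(F)); rows([559.6,-205.7,21],down(F),s)
E
```

```text
n 5 dist 228.8 ang [ 0.   0.  -6.5]
[[[0.0072, 0.04, 0.147], [0.0, 0.0, -0.0036]], [[0.0063, 0.0402, 0.147], [0.0, 0.0, -0.0036]], [[0.0054, 0.0403, 0.147], [0.0, 0.0, -0.0036]], [[0.0044, 0.0404, 0.147], [0.0, 0.0, -0.0036]], [[0.0035, 0.0405, 0.147], [0.0, 0.0, -0.0036]]]
n 2 dist 59.0 ang [0. 0. 0.]
[[[0.0, 0.0, 0.0983], [0.0, 0.0, 0.0]], [[0.0, 0.0, 0.0983], [0.0, 0.0, 0.0]]]
```

send_rows(
  commands=[
    [[0.0072,0.04,0.147],[0,0,-0.0036]],
    [[0.0063,0.04,0.147],[0,0,-0.0036]],
    [[0.0054,0.04,0.147],[0,0,-0.0036]],
    [[0.0044,0.0404,0.147],[0,0,-0.0036]],
    [[0.0035,0.0405,0.147],[0,0,-0.0036]],
  ],
  claw=45,
  newtons=50,
)

```text
time: 3.5
tcp_pos: [560.0, -205.9, 78.7]
eef_rot: [0.802, 0.597, 0.0, 0.001]
ft_force: [0.0, 0.1, 1.2]
grip_width: 0.592
grip_force: 0.0
```

send_rows(
  commands=[
    [[0,0,0],[0,0,0]],
    [[0,0,0],[0,0,0]],
  ],
)

```text
time: 3.7
tcp_pos: [559.7, -205.4, 80.1]
eef_rot: [0.802, 0.597, -0.0, -0.0]
ft_force: [0.1, -0.2, 1.1]
grip_width: 0.454
grip_force: 0.0
```

```bash
python3 w.py w2 cover_grip wing_mid; python3 - <<'E'
from h import *
rows([559.6,-205.7,21],down(frame(-.29)))
z=np.load("w2.npz"); C=(z["K"],z["d"],z["T"]); P=cloud(C,z["D"],(0,0,640,400))
g=P[(P[:,2]>41)&(P[:,2]<51)]; g=g[np.linalg.norm(g[:,:2]-[559,-206],axis=1)<45]; print("grip",cv2.minAreaRect(g[:,:2].astype(np.float32)),g.mean(0),len(g))
E
```

```text
3.7 [ 559.7 -205.4   80.1] [ 0.8  0.6 -0.  -0. ] [ 0.1 -0.2  1.1]
cover_grip 0.79 [327. 218.] [ 561.  -204.    46.6]
cover_grip 0.7 [293. 200.] [ 539.3 -192.3   19.2]
wing_mid 0.56 [220. 220.] [ 498.3 -183.8   54. ]
n 2 dist 61.9 ang [0.3 0.  0. ]
[[[-0.0011, -0.0031, 0.103], [0.0004, 0.0, 0.0]], [[-0.0011, -0.0028, 0.103], [0.0004, 0.0, 0.0]]]
grip ((560.867919921875, -200.54019165039062), (62.23652267456055, 13.786125183105469), 73.65609741210938) [ 561.51032987 -199.09477844   45.72056832] 1983
```

send_rows(
  commands=[
    [[0,0,0.1],[0,0,0]],
    [[0,0,0.095],[0,0,0]],
    [[0,0,0],[0,0,0]],
  ],
)

```text
time: 4.15
tcp_pos: [558.4, -204.0, 20.5]
eef_rot: [0.802, 0.598, -0.001, -0.002]
ft_force: [-0.6, -0.1, -1.2]
grip_width: 0.447
grip_force: 0.0
```

send_rows(
  commands=[
    [[0,0,0],[0,0,0]],
    [[0,0,0],[0,0,0]],
    [[0,0,0],[0,0,0]],
    [[0,0,0],[0,0,0]],
    [[0,0,0],[0,0,0]],
  ],
  claw=0,
  newtons=50,
)

```text
time: 4.65
tcp_pos: [560.1, -204.6, 22.8]
eef_rot: [0.801, 0.598, -0.0, 0.0]
ft_force: [-2.5, 0.7, 6.1]
grip_width: 0.15
grip_force: 50.0
```

send_rows(
  commands=[
    [[0,0,-0.05],[0,0,0]],
    [[0,0,-0.15],[0,0,0]],
    [[0,0,-0.15],[0,0,0]],
    [[0,0,-0.15],[0,0,0]],
    [[0,0,-0.15],[0,0,0]],
  ],
)

```text
time: 5.15
tcp_pos: [559.8, -204.3, 217.8]
eef_rot: [0.802, 0.598, -0.0, -0.0]
ft_force: [0.8, 0.6, -4.3]
grip_width: 0.153
grip_force: 50.0
```

```bash
cat > e.py <<'E'
from h import *
np.set_printoptions(precision=2,suppress=True)
for n in ["scene","top"]:
    C=cam(n); im,D=capture(n); 
    r={t:mark_of(n,t)[0]["point"] for t in ["rail_mid","socket"]}; print(n,r)
    P=cloud(C,D,(0,0,640,400)); np.save(f"P_{n}.npy",P)
    c=np.array([575,188]); q=P[(np.linalg.norm(P[:,:2]-c,axis=1)<200)&(P[:,2]>20)]
    # side walls of extractor: roof plane & face plane
    roof=q[(q[:,2]>158)&(q[:,2]<172)]; print("roof",len(roof),cv2.minAreaRect(roof[:,:2].astype(np.float32)))
    a=q[(np.abs(q[:,0]-550)<40)&(np.abs(q[:,1]-188)<80)]
    best=None; rng=np.random.default_rng(0)
    for _ in range(500):
        t=a[rng.choice(len(a),3)]; nn=np.cross(t[1]-t[0],t[2]-t[0]); l=np.linalg.norm(nn)
        if l<50: continue
        nn/=l; nn*=np.sign(nn[2]); m=np.abs((a-t[0])@nn)<2
        if best is None or m.sum()>best.sum(): best=m
    b=a[best]; m0=b.mean(0); nn=np.linalg.svd(b-m0)[2][2]; nn*=np.sign(nn[2]); print("plane",nn,m0,np.degrees(np.arccos(nn[2])),"yaw",np.arctan2(-nn[1],-nn[0]),len(b),len(a))
E
python3 e.py; python3 - <<'E'
from h import *
o=get_obs(); print(o["tcp_pos"],o["ft_force"],o["grip_width"],o["grip_force"])
E
```

```text
scene {'rail_mid': [358.1, 277.0], 'socket': [377.2, 268.6]}
roof 2401 ((715.4049072265625, 165.74864196777344), (219.21923828125, 112.07756042480469), 80.34722137451172)
plane [-0.5   0.07  0.86] [550.35 189.92  78.64] 30.553638366730873 yaw -0.1391865565896925 633 1170
top {'rail_mid': [270.0, 162.0], 'socket': [264.9, 190.3]}
roof 1632 ((710.9131469726562, 165.5309600830078), (219.36141967773438, 120.54206848144531), 82.66434478759766)
plane [-0.49  0.07  0.87] [549.42 186.35  79.78] 29.777490518047014 yaw -0.1364778865239352 429 1087
[ 558.89612078 -203.99633934  214.02626074] [ 0.35117733 -0.51381411 -3.02249696] 0.15198253657615482 49.998891949653625
```

```bash
python3 - <<'E'
from h import *
rows([340,160,290],down(frame(-.14)))
E
```

```text
n 9 dist 431.5 ang [-0.3 -0.  -8.5]
[[[0.1061, -0.1162, -0.0276], [-0.0001, -0.0, -0.0026]], [[0.108, -0.1145, -0.0277], [-0.0001, -0.0, -0.0026]], [[0.1099, -0.1126, -0.0277], [-0.0001, -0.0, -0.0026]], [[0.1118, -0.1108, -0.0278], [-0.0001, -0.0, -0.0026]], [[0.1136, -0.1089, -0.0278], [-0.0001, -0.0, -0.0026]]]
[[[0.1154, -0.107, -0.0279], [-0.0001, -0.0, -0.0026]], [[0.1171, -0.1051, -0.028], [-0.0001, -0.0, -0.0026]], [[0.1188, -0.1031, -0.028], [-0.0001, -0.0, -0.0026]], [[0.1205, -0.1011, -0.0281], [-0.0001, -0.0, -0.0026]]]
```

send_rows(
  commands=[
    [[0.106,-0.116,-0.028],[0,0,-0.0026]],
    [[0.108,-0.1145,-0.028],[0,0,-0.0026]],
    [[0.11,-0.1126,-0.028],[0,0,-0.0026]],
    [[0.112,-0.111,-0.028],[0,0,-0.0026]],
    [[0.1136,-0.109,-0.028],[0,0,-0.0026]],
  ],
)

```text
time: 5.95
tcp_pos: [436.2, -0.8, 256.3]
eef_rot: [0.776, 0.63, -0.002, -0.002]
ft_force: [0.8, 1.1, -2.6]
grip_width: 0.151
grip_force: 50.0
```

send_rows(
  commands=[
    [[0.1154,-0.107,-0.028],[0,0,-0.0026]],
    [[0.117,-0.105,-0.028],[0,0,-0.0026]],
    [[0.119,-0.103,-0.028],[0,0,-0.0026]],
    [[0.1205,-0.101,-0.028],[0,0,-0.0026]],
    [[0,0,0],[0,0,0]],
  ],
)

```text
time: 6.45
tcp_pos: [338.2, 163.7, 291.1]
eef_rot: [0.753, 0.658, -0.001, -0.002]
ft_force: [0.4, -0.1, -3.5]
grip_width: 0.148
grip_force: 50.0
```

send_rows(
  commands=[
    [[0,0,0],[0,0,0]],
  ],
)

```text
time: 6.55
tcp_pos: [340.5, 160.1, 290.4]
eef_rot: [0.754, 0.657, -0.002, -0.0]
ft_force: [0.3, -0.4, -3.8]
grip_width: 0.152
grip_force: 50.0
```

```bash
python3 w.py w3 intake rail_mid socket
```

```text
6.55 [340.5 160.1 290.4] [ 0.8  0.7 -0.  -0. ] [ 0.3 -0.4 -3.8]
intake 0.86 [530. 119.] [562.8 187.5  90.4]
rail_mid 0.77 [607. 119.] [617.7 179.9 121.5]
socket 0.97 [490. 120.] [536.7 189.3  57.7]
```

View pics/w3.png

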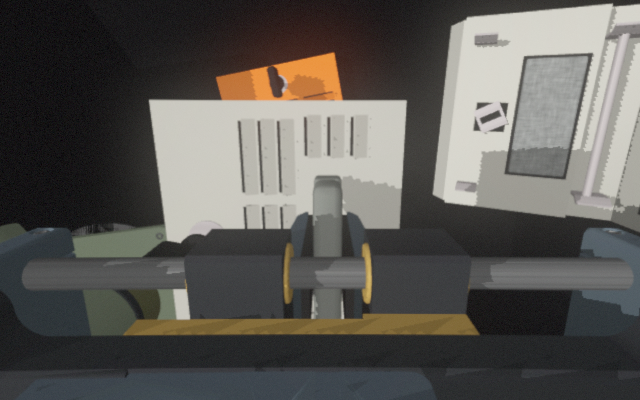

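```bash
cat > f.py <<'E'
from h import *
np.set_printoptions(precision=2,suppress=True)
z=np.load("w3.npz"); C=(z["K"],z["d"],z["T"]); D=z["D"]
im=z["im"][0:220,430:640][:,:,::-1]; cv2.imwrite("pics/w3c.png",cv2.resize(im,None,fx=2.7,fy=2.7,interpolation=cv2.INTER_CUBIC))
a=np.vstack([cloud(C,D,b) for b in [(462,55,475,165),(475,55,505,95),(475,145,505,175)]])
for _ in range(4):
    m=a.mean(0); n=np.linalg.svd(a-m)[2][2]; n*=np.sign(n[2]); r=(a-m)@n; a=a[np.abs(r)<max(2,1.5*r.std())]
print("plane",n,m,"tilt",np.degrees(np.arccos(n[2])),"yaw",np.arctan2(-n[1],-n[0]),r.std(),len(a))
P=cloud(C,D,(580,20,640,210)); h=(P-m)@n
q=P[(h>7)&(h<20)&(P[:,0]<640)]
c=q.mean(0); d=np.linalg.svd(q-c)[2][0]; print("railish",c,d*np.sign(d[1]),len(q),np.arctan2(-d[0],d[1]),"h",np.median((q-m)@n))
# height map in provisional frame
F=frame(np.arctan2(-d[0]*np.sign(d[1]),abs(d[1])),np.radians(25)); X=F.as_matrix()
A=cloud(C,D,(430,0,640,225)); L=(A-c)@X
np.save("L.npy",L)
top=L[(L[:,2]>2)&(np.abs(L[:,0])<8)&(np.abs(L[:,1])<70)]
for y0 in range(-70,70,14):
    t=top[(top[:,1]>=y0)&(top[:,1]<y0+14)]
    if len(t): print(y0,len(t),t[:,0].min(),t[:,0].max(),t[np.argmax(t[:,2])])
E
python3 f.py
```

```text
plane [-0.41  0.07  0.91] [523.27 200.79  63.34] tilt 24.74910576938712 yaw -0.16506633693714004 0.8171756076702293 3408
railish [616.02 185.17 120.7 ] [ 0.14  0.99 -0.01] 2095 3.0000192657742186 h 12.652951874350974
-70 7 -3.2513709160340145 -0.3114063758175196 [ -1.42 -64.84   2.46]
-56 10 -3.0568989445230774 1.8303542427894315 [ -2.46 -49.47   3.16]
-42 10 -4.3495272695095055 0.9250143590911906 [ -1.48 -41.35   3.42]
-28 5 -0.6862273605539453 1.4433906815094146 [  0.37 -18.87   2.56]
-14 1 -0.4357948866819221 -0.4357948866819221 [-0.44 -9.36  2.33]
0 3 -0.5098884406868515 0.9850876130079373 [0.36 2.82 2.81]
28 2 1.155733748808742 1.63760281119469 [ 1.16 40.49  2.07]
42 2 -0.7461276071634877 0.4951347716465771 [-0.75 54.31  2.38]
56 1 0.7037508177315475 0.7037508177315475 [ 0.7  61.77  2.33]
```

View pics/w3c.png

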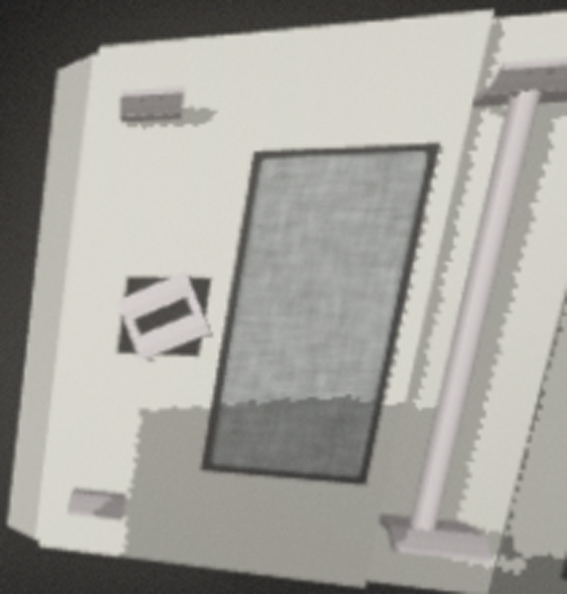

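The crop shows the intake clearly: the rail runs from (522,100) to (425,525), the pad is in the middle, and the socket is at (164,317) with its slot running (137,325) to (190,305). The ears are at (152,105) and (97,503). I'll fit the intake pose from these.

```bash
cat > g.py <<'E'
from h import *
from scipy.optimize import least_squares
np.set_printoptions(precision=3,suppress=True)
z=np.load("w3.npz"); C=(z["K"],z["d"],z["T"])
n0=np.array([-.41,.07,.91]); m=np.array([523.27,200.79,63.34])
cr=lambda u,v:np.array([430+u/2.7,v/2.7])
ra,rb=cr(522,100),cr(425,525); so=cr(164,317); sl=[cr(137,325),cr(190,305)]
t=(rb-ra)/np.linalg.norm(rb-ra); nl=np.array([-t[1],t[0]])
def res(p,full=False):
    F=frame(p[3],np.radians(25)); O=p[:3]; w=lambda q:O+F.apply(q)
    pr=pix(C,[w([58,-55,8.7]),w([58,55,8.7]),w([-42,0,4])])
    n=F.apply([0,0,1])
    return np.r_[(pr[0]-ra)@nl,(pr[1]-ra)@nl,pr[2]-so,((m-O)@n)]
s=least_squares(res,[565,188,85,-.14]); print(s.x,s.fun)
O=s.x[:3];F=frame(s.x[3],np.radians(25)); np.savez("intake.npz",O=O,yaw=s.x[3])
print("rail_mid",O+F.apply([58,0,8.7]),"socket",O+F.apply([-42,0,4]))
print("ears px",pix(C,[O+F.apply([x,y,zz]) for y in(76,-76) for x,zz in[(-42,0),(-42,10)]]), (np.array([cr(152,105),cr(97,503)])))
def face(px):
    P=world(C,px,1.); c=C[2][:3,3]; d=P-c; a=F.inv().apply(d[0]); b=F.inv().apply(c-O); k=(4-b[2])/a[2]; return b+k*a
a,b=face(sl[0]),face(sl[1]); print("slot",a,b,np.arctan2(*(b-a)[1::-1]))
print("railends",face(cr(522,100)),face(cr(425,525)), "brackets",face(cr(520,85)),face(cr(440,540)))
for nme,tg in [("scene",[(358.1,277),(377.2,268.6)]),("top",[(270,162),(264.9,190.3)])]: print(nme,pix(cam(nme),[O+F.apply([58,0,8.7]),O+F.apply([-42,0,4])]),tg)
E
python3 g.py
```

```text
[569.688 187.283  85.63   -0.155] [-0.11  -0.098 -0.266 -0.037  0.062]
rail_mid [617.991 179.734 118.026] socket [530.41  193.422  71.505]
ears px [[500.837  44.221]
 [501.091  42.558]
 [481.445 182.966]
 [481.241 184.568]] [[486.296  38.889]
 [465.926 186.296]]
slot [-51.489  -3.501   4.   ] [-32.807   4.916   4.   ] 0.4233202257822593
railends [58.93  74.352  4.   ] [ 58.902 -76.868   4.   ] brackets [57.438 79.174  4.   ] [ 64.468 -82.189   4.   ]
scene [[356.521 278.196]
 [378.289 266.074]] [(358.1, 277), (377.2, 268.6)]
top [[269.067 161.835]
 [266.305 188.592]] [(270, 162), (264.9, 190.3)]
```

```bash
cat > k.py <<'E'
from h import *
np.set_printoptions(precision=2,suppress=True)
z=np.load("w3.npz"); K,d,T=z["K"],z["d"],z["T"]; D=z["D"]
Tt=T@np.linalg.inv(np.array(calibration("wrist")["hand_eye"]))
# nominal cover frame from tool: x=tool y, y=tool x, z=-tool z ; grip pt at (25,0,36)<-> tool z -15
B=np.array([[0,1,0],[1,0,0],[0,0,-1.]])
def tocover(P,h=21.): q=((P-Tt[:3,3])@Tt[:3,:3])@B.T; return q+[25,0,h]
C=(K,d,T)
P=tocover(cloud(C,D,(165,104,235,180))); m=np.abs(P[:,2]-16)<5; print("sheet z",np.median(P[m,2]), np.polyfit(P[m,0],P[m,2],1),np.polyfit(P[m,1],P[m,2],1))
g=cv2.cvtColor(z["im"],cv2.COLOR_RGB2GRAY).astype(float)
zs=np.median(P[m,2])
def onsheet(px):
    W=world(C,px,1.); c=tocover(C[2][None,:3,3])[0]; p=tocover(W)-c; k=(zs-c[2])/p[:,2]; return c+k[:,None]*p
e=[]
for u in list(range(165,212,4))+list(range(350,400,4)):
    col=np.diff(g[85:115,u]); j=np.argmax(col); e.append([u,85+j+.5])
e=np.array(e); q=onsheet(e); p=np.polyfit(q[:,0],q[:,1],1); print("y edge",p,np.median(q[:,1]),(q[:,1]-np.polyval(p,q[:,0])).std())
for lo,hi,s in [(140,180,1),(385,425,-1)]:
    e=[]
    for v in range(106,150,4):
        col=np.diff(g[v,lo:hi])*s; j=np.argmax(col); e.append([lo+j+.5,v])
    q=onsheet(np.array(e)); p=np.polyfit(q[:,1],q[:,0],1); print("x edge",p,np.median(q[:,0]))
E
python3 k.py
```

```text
sheet z 14.61706156298868 [ 0.  14.7] [ 0.   14.56]Traceback (most recent call last):
  File "k.py", line 17, in <module>
    e=np.array(e); q=onsheet(e); p=np.polyfit(q[:,0],q[:,1],1); print("y edge",p,np.median(q[:,1]),(q[:,1]-np.polyval(p,q[:,0])).std())
                     ~~~~~~~^^^
  File "k.py", line 13, in onsheet
    W=world(C,px,1.); c=tocover(C[2][None,:3,3])[0]; p=tocover(W)-c; k=(zs-c[2])/p[:,2]; return c+k[:,None]*p
  File "h.py", line 15, in world
    z=np.ravel(z); P=np.c_[n*z[:,None],z]; return P@T[:3,:3].T+T[:3,3]
                     ~~~~~^^^^^^^^^^^^^^^
    res = self.concatenate(tuple(objs), axis=axis)
ValueError: all the input array dimensions except for the concatenation axis must match exactly, but along dimension 0, the array at index 0 has size 25 and the array at index 1 has size 1
```

```bash
sed -i 's/W=world(C,px,1.)/W=world(C,px,np.ones(len(px)))/' k.py; python3 k.py
```

```text
sheet z 14.61706156298868 [ 0.  14.7] [ 0.   14.56]
y edge [ 0.   73.55] 73.57152756004848 0.024787462442224236
x edge [  0.01 -64.81] -64.30636939374276
x edge [ 0.01 65.47] 65.95070824416561
```

```bash
cat >> h.py <<'E'
G=np.array([24.2,1.4,22.4])
def pose(xr,zr,rel,dy=0):
    """TCP pose with the rail axis at cover (xr,zr), cover lifted rel rad off the face"""
    I=np.load("intake.npz"); rail=I["O"]+frame(I["yaw"],np.radians(25)).apply([58,dy,8.7])
    F=frame(float(I["yaw"]),np.radians(25)-rel); return rail+F.apply(G-[xr,0,zr]),down(F)
E
python3 - <<'E'
from h import *
r=np.radians(25)
s=rows(*pose(51.5,-30,r)); print(s[0]); s=rows(*pose(51.5,0,r),s,step=10);rows(*pose(51.5,8,r),s,step=2)
E
```

```text
n 6 dist 278.3 ang [-0.1  0.1  0.6]
[[[0.0347, 0.1351, 0.0667], [-0.0, 0.0, 0.0003]], [[0.0349, 0.135, 0.0667], [-0.0, 0.0, 0.0003]], [[0.0352, 0.1349, 0.0668], [-0.0, 0.0, 0.0003]], [[0.0354, 0.1348, 0.0668], [-0.0, 0.0, 0.0003]], [[0.0356, 0.1348, 0.0669], [-0.0, 0.0, 0.0003]]]
[[[0.0358, 0.1347, 0.0669], [-0.0, 0.0, 0.0003]]]
[591.23478393 185.33283027 170.42632718]
n 3 dist 30.0 ang [0. 0. 0.]
[[[0.0, 0.0, 0.0333], [0.0, 0.0, 0.0]], [[0.0, 0.0, 0.0333], [0.0, 0.0, 0.0]], [[0.0, 0.0, 0.0333], [0.0, 0.0, 0.0]]]
n 4 dist 8.0 ang [0. 0. 0.]
[[[0.0, 0.0, 0.0067], [0.0, 0.0, 0.0]], [[0.0, 0.0, 0.0067], [0.0, 0.0, 0.0]], [[0.0, 0.0, 0.0067], [0.0, 0.0, 0.0]], [[0.0, 0.0, 0.0067], [0.0, 0.0, 0.0]]]
```

send_rows(
  commands=[
    [[0.035,0.135,0.067],[0,0,0.0003]],
    [[0.035,0.135,0.067],[0,0,0.0003]],
    [[0.035,0.135,0.067],[0,0,0.0003]],
    [[0.035,0.135,0.067],[0,0,0.0003]],
    [[0.036,0.135,0.067],[0,0,0.0003]],
  ],
)

```text
time: 7.25
tcp_pos: [551.8, 180.7, 189.6]
eef_rot: [0.76, 0.65, -0.001, -0.0]
ft_force: [-0.6, 0.4, -2.5]
grip_width: 0.148
grip_force: 50.0
```

send_rows(
  commands=[
    [[0.036,0.1345,0.067],[0,0,0.0003]],
    [[0,0,0],[0,0,0]],
    [[0,0,0],[0,0,0]],
    [[0,0,0],[0,0,0]],
  ],
)

```text
time: 7.65
tcp_pos: [590.8, 186.0, 171.3]
eef_rot: [0.76, 0.65, -0.0, -0.0]
ft_force: [-0.2, 0.1, -3.4]
grip_width: 0.151
grip_force: 50.0
```

```bash
python3 - <<'E'
from h import *
for _ in range(1):
    o=get_obs(); print(o["tcp_pos"],o["ft_force"],o["qd"].round(3),o["joint_positions"].round(2))
rows(*pose(51.5,-30,np.radians(25)))
E
python3 w.py w4 cover_grip
```

```text
[590.78077263 186.04555299 171.29736862] [-0.23872002  0.11306702 -3.41890599] [ 0.014 -0.03   0.001  0.001 -0.003  0.001] [0.29 0.42 1.52 0.   1.2  0.44]
n 1 dist 1.2 ang [-0.  0.  0.]
[[[-0.0021, 0.0019, 0.0029], [-0.0001, 0.0001, 0.0]]]
7.65 [590.8 186.  171.3] [ 0.8  0.7 -0.  -0. ] [-0.2  0.1 -3.4]
cover_grip 0.9 [329. 256.] [592.8 187.3 195. ]
cover_grip 0.87 [ 16. 219.] [308.8 201.6  47.1]
```

View pics/w4.png

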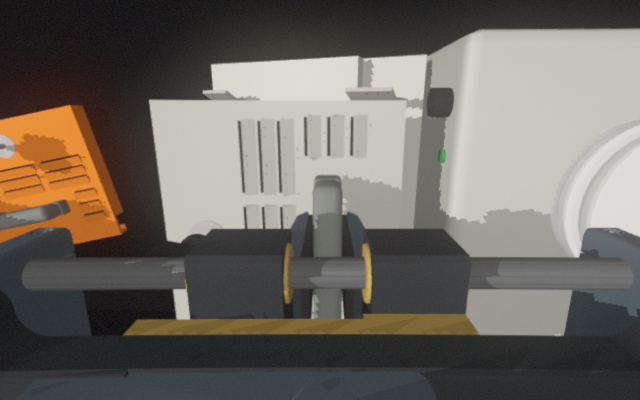

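The held cover is level over the intake. The +y ears at (218,95) and (370,93) show just past its edge at row 100, and the lip edge at column 405 is clear of the housing at 430. I'll lower it now.

send_rows(
  commands=[
    [[0,0,0.033],[0,0,0]],
    [[0,0,0.033],[0,0,0]],
    [[0,0,0.023],[0,0,0]],
    [[0,0,0],[0,0,0]],
  ],
)

```text
time: 8.15
tcp_pos: [589.8, 186.9, 142.9]
eef_rot: [0.759, 0.651, -0.002, -0.001]
ft_force: [0.9, -1.1, -4.1]
grip_width: 0.152
grip_force: 50.0
```

send_rows(
  commands=[
    [[0,0,0.008],[0,0,0]],
    [[0,0,0.008],[0,0,0]],
    [[0,0,0],[0,0,0]],
  ],
)

```text
time: 8.45
tcp_pos: [591.1, 186.9, 139.6]
eef_rot: [0.759, 0.651, -0.0, 0.0]
ft_force: [0.0, -0.5, -4.4]
grip_width: 0.154
grip_force: 50.0
```

send_rows(
  commands=[
    [[0,0,0.006],[0,0,0]],
    [[0,0,0.006],[0,0,0]],
    [[0,0,0],[0,0,0]],
  ],
)

```text
time: 8.75
tcp_pos: [591.1, 186.9, 136.1]
eef_rot: [0.759, 0.651, -0.0, 0.0]
ft_force: [0.4, -2.0, -3.3]
grip_width: 0.153
grip_force: 50.0
```

```bash
cat > s.py <<'E'
from h import *
import sys
o=get_obs(); I=np.load("intake.npz"); rail=I["O"]+frame(I["yaw"],np.radians(25)).apply([58,0,8.7])
Rt=R.from_quat(o["eef_rot"]); B=np.array([[0,1,0],[1,0,0],[0,0,-1.]]); F=R.from_matrix(Rt.as_matrix()@B.T)
f=F.inv().apply(o["ft_force"]); q=F.inv().apply(rail-np.array(o["tcp_pos"]))+G
print("t",o["time"],"tcp",np.round(o["tcp_pos"],1),"rail in cover",q.round(1),"force cover axes",f.round(1),"torque",F.inv().apply(o["ft_torque"]).round(2),"pitch",np.degrees(np.arcsin(F.as_matrix()[2,0])).round(1),"roll",F.as_matrix()[2,1].round(3))
E
python3 s.py
```

```text
t 8.75 tcp [591.1 186.9 136.1] rail in cover [51.9 -1.5  4.4] force cover axes [ 0.7 -1.9 -3.3] torque [-0.39 -0.23 -0.14] pitch 0.0 roll -0.001
```

send_rows(
  commands=[
    [[-0.004,0,0.004],[0,0,0]],
    [[0,0,0.004],[0,0,0]],
    [[0,0,0],[0,0,0]],
  ],
)

```text
time: 9.05
tcp_pos: [590.8, 186.2, 133.6]
eef_rot: [0.759, 0.651, -0.0, -0.0]
ft_force: [0.1, -0.4, -4.3]
grip_width: 0.151
grip_force: 50.0
```

send_rows(
  commands=[
    [[0,0,0.004],[0,0,0]],
    [[0,0,0.002],[0,0,0]],
    [[0,0,0],[0,0,0]],
  ],
)

```text
time: 9.35
tcp_pos: [590.8, 186.1, 131.9]
eef_rot: [0.759, 0.651, -0.0, -0.0]
ft_force: [0.5, 0.4, -3.7]
grip_width: 0.15
grip_force: 50.0
```

```bash
python3 s.py
```

```text
t 9.35 tcp [590.8 186.1 131.9] rail in cover [52.  -0.7  8.5] force cover axes [ 0.4  0.5 -3.7] torque [ 0.01 -0.17 -0.03] pitch -0.0 roll -0.0
```

send_rows(
  commands=[
    [[0,0,0.003],[0,0,0]],
    [[0,0,0],[0,0,0]],
  ],
)

```text
time: 9.55
tcp_pos: [591.0, 186.1, 131.2]
eef_rot: [0.759, 0.651, 0.0, 0.0]
ft_force: [-0.4, 0.2, -3.2]
grip_width: 0.154
grip_force: 50.0
```

send_rows(
  commands=[
    [[0,0,0.003],[0,0,0]],
    [[0,0,0],[0,0,0]],
  ],
)

```text
time: 9.75
tcp_pos: [591.0, 186.0, 131.0]
eef_rot: [0.759, 0.651, 0.0, 0.0]
ft_force: [-2.4, 0.2, 2.0]
grip_width: 0.149
grip_force: 50.0
```

```bash
python3 s.py
```

```text
t 9.75 tcp [591. 186. 131.] rail in cover [51.9 -0.7  9.4] force cover axes [-2.4 -0.2  2. ] torque [-0.21  0.08 -0.02] pitch 0.0 roll 0.0
```

send_rows(
  commands=[
    [[0,0,-0.0025],[0,0,0]],
    [[0,-0.008,0],[0,0,0]],
    [[0,-0.007,0],[0,0,0]],
    [[0,0,0],[0,0,0]],
  ],
)

```text
time: 10.15
tcp_pos: [586.5, 186.7, 131.1]
eef_rot: [0.759, 0.651, 0.0, 0.0]
ft_force: [-0.1, -0.9, -0.4]
grip_width: 0.146
grip_force: 50.0
```

send_rows(
  commands=[
    [[0,-0.003,0],[0,0,0]],
    [[0,0,0],[0,0,0]],
  ],
)

```text
time: 10.35
tcp_pos: [585.7, 186.9, 131.1]
eef_rot: [0.759, 0.651, 0.0, 0.0]
ft_force: [0.5, -0.4, -1.4]
grip_width: 0.148
grip_force: 50.0
```

```bash
python3 s.py
```

```text
t 10.35 tcp [585.7 186.9 131.1] rail in cover [57.2 -0.7  9.3] force cover axes [ 0.5 -0.3 -1.4] torque [-0.07 -0.41  0.  ] pitch 0.0 roll 0.0
```

send_rows(
  commands=[
    [[0,-0.002,-0.001],[0,0,0]],
    [[0,0,0],[0,0,0]],
  ],
)

```text
time: 10.55
tcp_pos: [584.7, 186.9, 131.1]
eef_rot: [0.759, 0.651, -0.0, -0.0]
ft_force: [0.6, 0.8, -1.4]
grip_width: 0.154
grip_force: 50.0
```

send_rows(
  commands=[
    [[0,-0.002,0],[0,0,0]],
    [[0,0,0],[0,0,0]],
  ],
)

```text
time: 10.75
tcp_pos: [584.6, 187.0, 131.1]
eef_rot: [0.759, 0.651, 0.0, 0.0]
ft_force: [2.8, -0.1, -3.3]
grip_width: 0.148
grip_force: 50.0
```

```bash
python3 s.py
```

```text
t 10.75 tcp [584.6 187.  131.1] rail in cover [58.3 -0.7  9.3] force cover axes [ 2.8  0.3 -3.3] torque [-0.03 -0.59 -0.15] pitch 0.0 roll 0.0
```

```bash
python3 - <<'E'
from h import *
r=np.radians; s=None
I=np.load("intake.npz")
for a in [25,21,17,13,9,6,4,2]:
    s=rows(*pose(57.9,8.8,r(a),dy=0.7),s)
E
```

```text
n 1 dist 0.6 ang [ 0.  -0.   0.1]
[[[0.0003, 0.0012, -0.0017], [0.0001, -0.0, 0.0002]]]
n 1 dist 2.5 ang [-4. -0.  0.]
[[[-0.0, -0.0029, 0.0079], [-0.0111, -0.0, 0.0]]]
n 1 dist 2.5 ang [-4. -0.  0.]
[[[0.0, -0.0029, 0.0079], [-0.0111, -0.0, 0.0]]]
n 1 dist 2.5 ang [-4. -0.  0.]
[[[-0.0, -0.0029, 0.0079], [-0.0111, -0.0, 0.0]]]
n 1 dist 2.5 ang [-4.  0. -0.]
[[[0.0, -0.0029, 0.0079], [-0.0111, 0.0, -0.0]]]
n 1 dist 1.9 ang [-3.  0. -0.]
[[[-0.0, -0.0022, 0.0059], [-0.0083, 0.0, -0.0]]]
n 1 dist 1.3 ang [-2.  0. -0.]
[[[0.0, -0.0015, 0.0039], [-0.0056, 0.0, -0.0]]]
n 1 dist 1.3 ang [-2.  0.  0.]
[[[-0.0, -0.0015, 0.0039], [-0.0056, 0.0, 0.0]]]
```

send_rows(
  commands=[
    [[0,0.0015,-0.0015],[0,0,0]],
    [[0,-0.0029,0.0079],[-0.0111,0,0]],
    [[0,0,0],[0,0,0]],
  ],
)

```text
time: 11.05
tcp_pos: [583.7, 186.9, 129.3]
eef_rot: [0.758, 0.651, 0.023, 0.027]
ft_force: [3.3, -0.8, -5.1]
grip_width: 0.154
grip_force: 50.0
```

send_rows(
  commands=[
    [[0,-0.0029,0.0079],[-0.0111,0,0]],
    [[0,0,0],[0,0,0]],
  ],
)

```text
time: 11.25
tcp_pos: [583.0, 187.0, 127.2]
eef_rot: [0.757, 0.65, 0.045, 0.053]
ft_force: [2.8, -0.7, -4.1]
grip_width: 0.151
grip_force: 50.0
```

```bash
python3 s.py
```

```text
t 11.25 tcp [583.  187.  127.2] rail in cover [58.3 -0.5  8.3] force cover axes [ 2.3 -0.2 -4.5] torque [-0.17 -0.54 -0.17] pitch 8.0 roll -0.0
```

send_rows(
  commands=[
    [[0,-0.0029,0.0079],[-0.0111,0,0]],
    [[0,0,0],[0,0,0]],
  ],
)

```text
time: 11.45
tcp_pos: [582.4, 187.1, 124.7]
eef_rot: [0.755, 0.648, 0.068, 0.079]
ft_force: [4.0, -0.8, -4.6]
grip_width: 0.153
grip_force: 50.0
```

```bash
python3 s.py
```

```text
t 11.45 tcp [582.4 187.1 124.7] rail in cover [58.3 -0.5  8.4] force cover axes [ 3.  -0.2 -5.3] torque [-0.18 -0.37 -0.12] pitch 12.0 roll -0.001
```

send_rows(
  commands=[
    [[0,-0.002,0.0079],[-0.0111,0,0]],
    [[0,0,0],[0,0,0]],
  ],
)

```text
time: 11.65
tcp_pos: [582.1, 187.0, 122.1]
eef_rot: [0.752, 0.645, 0.09, 0.105]
ft_force: [1.7, -0.7, -2.8]
grip_width: 0.152
grip_force: 50.0
```

send_rows(
  commands=[
    [[0,-0.0022,0.0059],[-0.0083,0,0]],
    [[0,0,0],[0,0,0]],
  ],
)

```text
time: 11.85
tcp_pos: [582.0, 186.9, 120.0]
eef_rot: [0.749, 0.642, 0.106, 0.125]
ft_force: [1.7, -1.4, -3.3]
grip_width: 0.15
grip_force: 50.0
```

```bash
python3 s.py
```

```text
t 11.85 tcp [582.  186.9 120. ] rail in cover [58.3 -0.2  8.7] force cover axes [ 0.7 -1.1 -3.8] torque [-0.16  0.03 -0.05] pitch 18.8 roll -0.002
```

send_rows(
  commands=[
    [[0,-0.0015,0.0039],[-0.0056,0,0]],
    [[0,0,0],[0,0,0]],
  ],
)

```text
time: 12.05
tcp_pos: [581.9, 186.9, 118.7]
eef_rot: [0.747, 0.64, 0.117, 0.138]
ft_force: [0.7, 0.3, -2.5]
grip_width: 0.151
grip_force: 50.0
```

send_rows(
  commands=[
    [[0,-0.001,0.003],[-0.0042,0,0]],
    [[0,0,0],[0,0,0]],
  ],
)

```text
time: 12.25
tcp_pos: [582.2, 187.0, 117.9]
eef_rot: [0.745, 0.639, 0.126, 0.148]
ft_force: [-0.1, -0.1, -1.3]
grip_width: 0.149
grip_force: 50.0
```

```bash
python3 s.py
```

```text
t 12.25 tcp [582.2 187.  117.9] rail in cover [58.  -0.3  8.6] force cover axes [-0.5 -0.1 -1.2] torque [-0.21  0.17 -0.02] pitch 22.4 roll -0.002
```

send_rows(
  commands=[
    [[0,-0.001,0.003],[-0.0042,0,0]],
    [[0,0,0],[0,0,0]],
  ],
)

```text
time: 12.45
tcp_pos: [582.3, 187.0, 117.0]
eef_rot: [0.743, 0.637, 0.134, 0.158]
ft_force: [-0.6, -0.5, -1.0]
grip_width: 0.149
grip_force: 50.0
```

send_rows(
  commands=[
    [[0,-0.001,0.0025],[-0.003,0,0]],
    [[0,0,0],[0,0,0]],
  ],
)

```text
time: 12.65
tcp_pos: [582.5, 187.1, 116.8]
eef_rot: [0.741, 0.635, 0.141, 0.165]
ft_force: [-1.6, 0.5, 1.8]
grip_width: 0.152
grip_force: 50.0
```

```bash
python3 s.py
```

```text
t 12.65 tcp [582.5 187.1 116.8] rail in cover [57.5 -0.5  8.2] force cover axes [-0.7  0.2  2.3] torque [-0.42  0.46  0.02] pitch 25.0 roll -0.001
```

send_rows(
  commands=[
    [[0,-0.002,0],[0,0,0]],
    [[0,0,0],[0,0,0]],
  ],
)

```text
time: 12.85
tcp_pos: [582.5, 187.2, 116.7]
eef_rot: [0.741, 0.635, 0.141, 0.165]
ft_force: [-2.7, -0.3, 5.8]
grip_width: 0.152
grip_force: 50.0
```

send_rows(
  commands=[
    [[0,-0.002,0],[0,0,0]],
    [[0,0,0],[0,0,0]],
  ],
)

```text
time: 13.05
tcp_pos: [582.3, 187.3, 116.6]
eef_rot: [0.741, 0.635, 0.142, 0.165]
ft_force: [-1.7, -0.1, 5.4]
grip_width: 0.15
grip_force: 50.0
```

```bash
python3 s.py
```

```text
t 13.05 tcp [582.3 187.3 116.6] rail in cover [57.8 -0.7  8.2] force cover axes [ 0.8 -0.4  5.6] torque [-0.67  0.17  0.11] pitch 25.2 roll -0.0
```

send_rows(
  commands=[
    [[0,-0.002,0],[0,0,0]],
    [[0,-0.002,0],[0,0,0]],
    [[0,0,0],[0,0,0]],
  ],
)

```text
time: 13.35
tcp_pos: [582.0, 187.5, 116.5]
eef_rot: [0.741, 0.635, 0.142, 0.166]
ft_force: [3.3, -0.8, 5.4]
grip_width: 0.15
grip_force: 50.0
```

```bash
python3 s.py
```

```text
t 13.35 tcp [582.  187.5 116.5] rail in cover [58.1 -0.8  8.1] force cover axes [ 5.4 -0.3  3.4] torque [-0.9  -0.27  0.11] pitch 25.2 roll 0.0
```

send_rows(
  commands=[
    [[0,0,0],[0,0,0]],
    [[0,0,0],[0,0,0]],
    [[0,0,0],[0,0,0]],
    [[0,0,0],[0,0,0]],
  ],
  claw=40,
)

```text
time: 13.75
tcp_pos: [580.2, 187.6, 114.7]
eef_rot: [0.741, 0.635, 0.141, 0.165]
ft_force: [-0.1, -1.0, 0.5]
grip_width: 0.395
grip_force: 0.0
```

```bash
python3 s.py; python3 -c "
from h import *
o=get_obs(); np.savez('seat.npz',p=o['tcp_pos'],q=o['eef_rot']); print(o['grip_width'])"
```

```text
t 13.75 tcp [580.2 187.6 114.7] rail in cover [60.6 -0.6  9.1] force cover axes [ 0.2 -1.   0.5] torque [-0.06  0.17 -0.05] pitch 25.0 roll -0.0
0.3954962389763671
```

send_rows(
  commands=[
    [[0,0,-0.06],[0,0,0]],
    [[0,0,-0.16],[0,0,0]],
    [[0,0,-0.16],[0,0,0]],
    [[0,0,-0.1],[0,0,0]],
    [[0,0,0],[0,0,0]],
  ],
)

```text
time: 14.25
tcp_pos: [520.9, 198.4, 250.8]
eef_rot: [0.74, 0.635, 0.146, 0.166]
ft_force: [0.3, -0.2, -0.3]
grip_width: 0.402
grip_force: 0.0
```

send_rows(
  commands=[
    [[0,-0.15,0],[0,0,0]],
    [[0,-0.08,0],[0,0,0]],
    [[0,0,0],[0,0,0]],
    [[0,0,0],[0,0,0]],
  ],
)

```text
time: 14.65
tcp_pos: [458.7, 206.7, 215.9]
eef_rot: [0.741, 0.636, 0.141, 0.165]
ft_force: [0.9, -0.8, 0.0]
grip_width: 0.398
grip_force: 0.0
```

```bash
python3 w.py w5 cover_grip wing_mid; python3 s.py
```

```text
14.65 [458.7 206.7 215.9] [0.7 0.6 0.1 0.2] [ 0.9 -0.8  0. ]
cover_grip 0.88 [ 59. 235.] [364.3 256.7 260.3]
cover_grip 0.61 [406. 190.] [571.6 189.2 137.7]
wing_mid 0.85 [ 11. 152.] [295.6 270.9  58.2]
wing_mid 0.55 [332. 191.] [509.3 200.2 119. ]
t 14.8 tcp [459.7 206.7 216.7] rail in cover [ 127.6   -1.1 -135.2] force cover axes [-0.  -0.1  0. ] torque [-0.04  0.14  0.03] pitch 25.2 roll 0.001
```

View pics/w5.png

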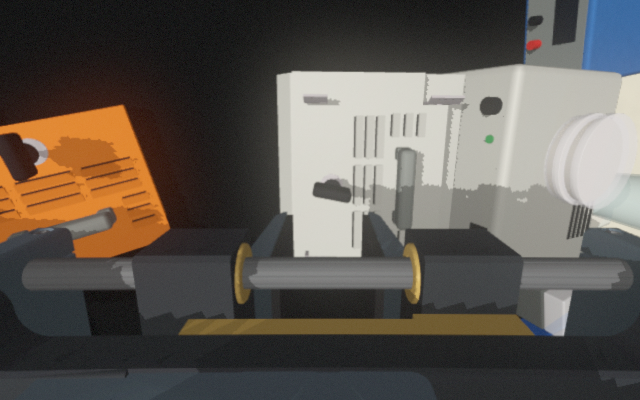

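The cover lies flat on the intake between the ears. Its grip is at (405,190) and the wing at (332,190), turned slightly clockwise. I'll measure the seating and the wing.

```bash
cat > v.py <<'E'
from h import *
import sys
np.set_printoptions(precision=2,suppress=True)
z=np.load(sys.argv[1]+".npz"); C=(z["K"],z["d"],z["T"]); I=np.load("intake.npz"); F=frame(I["yaw"],np.radians(25))
L=F.inv().apply(cloud(C,z["D"],(0,0,640,400))-I["O"])
s=L[(np.abs(L[:,2]-16)<4)&(np.abs(L[:,0])<60)&(np.abs(L[:,1])<68)]; A=np.c_[s[:,:2],np.ones(len(s))]; print("sheet plane dz/dx,dz/dy,z0",np.linalg.lstsq(A,s[:,2],rcond=None)[0],len(s))
for nme,lo,hi,c,rad in [("grip",40,52,(25,0),45),("wing",48,66,(-42,0),28),("wing",36,66,(-42,0),28)]:
    g=L[(L[:,2]>lo)&(L[:,2]<hi)]; g=g[np.linalg.norm(g[:,:2]-c,axis=1)<rad]
    if len(g)>5:
        (cx,cy),(w,h),a=cv2.minAreaRect(g[:,:2].astype(np.float32)); a=a if w>h else a+90; print(nme,len(g),cx,cy,w,h,"long dir",np.radians((a+90)%180-90),"zmax",np.percentile(g[:,2],95))
E
python3 v.py w5
```

```text
sheet plane dz/dx,dz/dy,z0 [ 0.   -0.   16.47] 13021
grip 1265 24.891223907470703 1.3082695007324219 14.462515830993652 73.12271118164062 long dir -1.5665462907405976 zmax 47.03764186498867
wing 498 -41.77024841308594 0.000118255615234375 10.56408977508545 34.02900314331055 long dir -0.1900150790385541 zmax 59.139410319632994
wing 587 -41.76001739501953 0.05330848693847656 10.672419548034668 34.02900314331055 long dir -0.1900150790385541 zmax 59.080867685537406
```

```bash
cat >> h.py <<'E'
def wpose(z,al,x=-41.8,y=0.1):
    I=np.load("intake.npz"); F=frame(float(I["yaw"]),np.radians(25)); return I["O"]+F.apply([x,y,z]),down(F*R.from_euler("z",al))
E
python3 - <<'E'
from h import *
print(get_obs()["joint_positions"].round(2))
s=rows(*wpose(100,1.38)); rows(*wpose(36,1.38),s)
E
```

```text
[ 0.59  0.05  1.99 -0.41  0.81  0.99]
n 10 dist 66.2 ang [  0.2   0.  -79. ]
[[[-0.0007, 0.0013, 0.022], [0.0, 0.0, -0.0219]], [[-0.0009, 0.0012, 0.022], [0.0, 0.0, -0.0219]], [[-0.0011, 0.001, 0.022], [0.0, 0.0, -0.0219]], [[-0.0012, 0.0009, 0.022], [0.0, 0.0, -0.0219]], [[-0.0013, 0.0007, 0.022], [0.0, 0.0, -0.0219]]]
[[[-0.0014, 0.0005, 0.022], [0.0, 0.0, -0.0219]], [[-0.0015, 0.0004, 0.022], [0.0, 0.0, -0.0219]], [[-0.0015, 0.0002, 0.022], [0.0, 0.0, -0.0219]], [[-0.0015, -0.0, 0.022], [0.0, 0.0, -0.0219]], [[-0.0015, -0.0002, 0.022], [0.0, 0.0, -0.0219]]]
n 2 dist 64.0 ang [0. 0. 0.]
[[[-0.0, -0.0, 0.1067], [0.0, 0.0, 0.0]], [[-0.0, -0.0, 0.1067], [0.0, 0.0, 0.0]]]
```

send_rows(
  commands=[
    [[-0.001,0.001,0.022],[0,0,-0.022]],
    [[-0.001,0.001,0.022],[0,0,-0.022]],
    [[-0.001,0.001,0.022],[0,0,-0.022]],
    [[-0.001,0.001,0.022],[0,0,-0.022]],
    [[-0.001,0.001,0.022],[0,0,-0.022]],
  ],
)

```text
time: 15.3
tcp_pos: [475.0, 203.0, 187.3]
eef_rot: [0.48, 0.85, 0.077, 0.204]
ft_force: [0.7, -0.1, 0.1]
grip_width: 0.402
grip_force: 0.0
```

send_rows(
  commands=[
    [[-0.0014,0,0.022],[0,0,-0.022]],
    [[-0.0015,0,0.022],[0,0,-0.022]],
    [[-0.0015,0,0.022],[0,0,-0.022]],
    [[-0.0015,0,0.022],[0,0,-0.022]],
    [[-0.0015,0,0.022],[0,0,-0.022]],
  ],
)

```text
time: 15.8
tcp_pos: [490.3, 199.4, 158.1]
eef_rot: [0.164, 0.962, 0.003, 0.218]
ft_force: [0.5, -0.2, -0.1]
grip_width: 0.398
grip_force: 0.0
```

send_rows(
  commands=[
    [[0,0,0],[0,0,0]],
    [[0,0,0],[0,0,0]],
    [[0,0,0],[0,0,0]],
  ],
)

```text
time: 16.1
tcp_pos: [489.4, 199.6, 158.5]
eef_rot: [0.167, 0.962, 0.004, 0.218]
ft_force: [-0.9, 0.6, -0.6]
grip_width: 0.402
grip_force: 0.0
```

```bash
python3 w.py w6 wing_mid; python3 v.py w6; python3 - <<'E'
from h import *
print(get_obs()["joint_positions"].round(2))
s=rows(*wpose(100,1.38)); rows(*wpose(36,1.38))
E
```

```text
16.1 [489.4 199.6 158.5] [0.2 1.  0.  0.2] [-0.9  0.6 -0.6]
wing_mid 0.6 [328. 210.] [503.8 197.4 118.1]
sheet plane dz/dx,dz/dy,z0 [ 0.   -0.   16.54] 10470
grip 1044 25.012413024902344 -10.734586715698242 51.050662994384766 13.855877876281738 long dir 1.5281561882655288 zmax 46.99620797758322
wing 728 -42.53059768676758 0.7416996955871582 9.557291030883789 32.986602783203125 long dir -0.18962599120329351 zmax 59.149463340246754
wing 778 -42.537742614746094 0.7039051055908203 9.631800651550293 32.98695373535156 long dir -0.18954170215479252 zmax 59.13825391001482
[ 0.54  0.15  2.04 -0.46  0.65 -0.36]
n 1 dist 1.4 ang [0.1 0.1 0.2]
[[[-0.0038, 0.0019, 0.0016], [0.0003, 0.0003, 0.0004]]]
n 2 dist 64.5 ang [0.1 0.1 0.2]
[[[-0.0017, 0.0008, 0.1075], [0.0001, 0.0002, 0.0002]], [[-0.0018, 0.0009, 0.1075], [0.0001, 0.0002, 0.0002]]]
```

send_rows(
  commands=[
    [[-0.002,0.001,0.107],[0,0,0]],
    [[-0.001,0.001,0.106],[0,0,0]],
    [[0,0,0],[0,0,0]],
    [[0,0,0],[0,0,0]],
  ],
)

```text
time: 16.6
tcp_pos: [516.5, 195.6, 100.7]
eef_rot: [0.166, 0.962, 0.004, 0.217]
ft_force: [0.5, 0.4, 0.7]
grip_width: 0.399
grip_force: 0.0
```

send_rows(
  commands=[
    [[0,0,0],[0,0,0]],
    [[0,0,0],[0,0,0]],
    [[0,0,0],[0,0,0]],
    [[0,0,0],[0,0,0]],
    [[0,0,0],[0,0,0]],
  ],
  claw=0,
  newtons=20,
)

```text
time: 17.1
tcp_pos: [517.1, 196.3, 101.5]
eef_rot: [0.166, 0.962, 0.005, 0.218]
ft_force: [-1.4, 2.2, 3.2]
grip_width: 0.107
grip_force: 20.0
```

```bash
cat > t.py <<'E'
from h import *
o=get_obs(); I=np.load("intake.npz"); F=frame(I["yaw"],np.radians(25))
Rt=R.from_quat(o["eef_rot"]); ty=F.inv().apply(Rt.apply([0,1,0])); tz=F.inv().apply(Rt.apply([0,0,1]))
print("t",round(o["time"],2),"tcp in face",F.inv().apply(np.array(o["tcp_pos"])-I["O"]).round(1),"alpha",np.arctan2(ty[1],ty[0]).round(3),"tz",tz.round(3),"f",F.inv().apply(o["ft_force"]).round(1),"tq",F.inv().apply(o["ft_torque"]).round(2),"w",round(o["grip_width"]*91,1),o["grip_force"],o["joint_positions"].round(2))
E
python3 t.py
```

```text
t 17.1 tcp in face [-41.6   0.8  37. ] alpha 1.384 tz [ 0.003  0.002 -1.   ] f [-0.2  1.9  3.6] tq [ 0.27  0.14 -0.07] w 9.8 19.99730408191681 [ 0.5   0.26  2.08 -0.55  0.51 -0.29]
```

send_rows(
  commands=[
    [[0,0,0],[0,0,-0.0193]],
    [[0,0,0],[0,0,-0.0193]],
    [[0,0,0],[0,0,-0.0193]],
    [[0,0,0],[0,0,-0.0193]],
    [[0,0,0],[0,0,-0.0193]],
  ],
)

```text
time: 17.6
tcp_pos: [517.2, 196.9, 101.3]
eef_rot: [-0.131, 0.967, -0.06, 0.209]
ft_force: [-0.9, 4.2, 2.4]
grip_width: 0.109
grip_force: 20.0
```

send_rows(
  commands=[
    [[0,0,0],[0,0,0]],
    [[0,0,0.0067],[0,0,0]],
    [[0,0,0],[0,0,0]],
  ],
)

```text
time: 17.9
tcp_pos: [518.1, 196.8, 99.3]
eef_rot: [-0.128, 0.968, -0.06, 0.21]
ft_force: [-1.3, 5.1, 2.8]
grip_width: 0.109
grip_force: 20.0
```

```bash
python3 t.py
```

```text
t 17.9 tcp in face [-41.8   1.4  34.6] alpha 1.987 tz [ 0.003  0.004 -1.   ] f [-0.7  4.8  3.4] tq [ 0.97  0.45 -0.06] w 9.9 19.996818602085114 [ 0.5   0.26  2.08 -0.56  0.51 -0.89]
```

send_rows(
  commands=[
    [[0,0,0.0067],[0,0,0]],
    [[0,0,0],[0,0,0]],
  ],
)

```text
time: 18.1
tcp_pos: [518.9, 196.6, 97.5]
eef_rot: [-0.127, 0.968, -0.06, 0.21]
ft_force: [-1.4, 6.0, 3.5]
grip_width: 0.11
grip_force: 20.0
```

```bash
python3 t.py
```

```text
t 18.1 tcp in face [-41.7   1.4  32.6] alpha 1.987 tz [ 0.003  0.004 -1.   ] f [-0.6  5.7  4.2] tq [ 0.9   0.47 -0.04] w 10.0 19.997130632400513 [ 0.5   0.27  2.08 -0.56  0.5  -0.88]
```

send_rows(
  commands=[
    [[0,0,0.0067],[0,0,0]],
    [[0,0,0],[0,0,0]],
  ],
)

```text
time: 18.3
tcp_pos: [519.8, 196.5, 95.7]
eef_rot: [-0.127, 0.968, -0.06, 0.21]
ft_force: [-2.4, 5.8, 4.3]
grip_width: 0.106
grip_force: 20.0
```

```bash
python3 t.py
```

```text
t 18.3 tcp in face [-41.7   1.4  30.6] alpha 1.987 tz [ 0.003  0.004 -1.   ] f [-1.1  5.3  5.2] tq [ 0.97  0.54 -0.08] w 9.6 19.99741494655609 [ 0.49  0.27  2.08 -0.56  0.5  -0.88]
```

send_rows(
  commands=[
    [[-0.002,0.0046,0],[0,0,0]],
    [[0,0,0.0067],[0,0,0]],
    [[0,0,0],[0,0,0]],
  ],
)

```text
time: 18.6
tcp_pos: [520.7, 196.5, 93.7]
eef_rot: [-0.128, 0.968, -0.061, 0.209]
ft_force: [-1.0, 0.2, 5.4]
grip_width: 0.106
grip_force: 20.0
```

```bash
python3 t.py
```

```text
t 18.6 tcp in face [-41.8   1.5  28.3] alpha 1.989 tz [ 0.002  0.001 -1.   ] f [1.3 0.  5.3] tq [ 0.07 -0.16 -0.14] w 9.7 19.997729659080505 [ 0.5   0.27  2.08 -0.57  0.5  -0.87]
```

send_rows(
  commands=[
    [[0,0,0.0067],[0,0,0]],
    [[0,0,0],[0,0,0]],
  ],
)

```text
time: 18.8
tcp_pos: [521.5, 196.3, 91.8]
eef_rot: [-0.128, 0.968, -0.061, 0.209]
ft_force: [-0.6, 0.6, 6.4]
grip_width: 0.108
grip_force: 20.0
```

```bash
python3 t.py
```

```text
t 18.8 tcp in face [-41.8   1.5  26.3] alpha 1.989 tz [ 0.002  0.001 -1.   ] f [2.  0.5 6.1] tq [ 0.08 -0.04 -0.06] w 9.8 19.997904896736145 [ 0.49  0.28  2.08 -0.57  0.49 -0.87]
```

send_rows(
  commands=[
    [[0,0,0.0067],[0,0,0]],
    [[0,0,0],[0,0,0]],
  ],
)

```text
time: 19.0
tcp_pos: [522.3, 196.2, 90.0]
eef_rot: [-0.128, 0.968, -0.061, 0.209]
ft_force: [-1.2, 0.1, 5.5]
grip_width: 0.105
grip_force: 20.0
```

```bash
python3 t.py
```

```text
t 19.0 tcp in face [-41.8   1.5  24.3] alpha 1.989 tz [ 0.002  0.001 -1.   ] f [ 1.2 -0.1  5.5] tq [ 0.06 -0.1  -0.08] w 9.6 19.99811679124832 [ 0.49  0.28  2.08 -0.58  0.49 -0.87]
```

send_rows(
  commands=[
    [[0,0,0.006],[0,0,0]],
    [[0,0,0],[0,0,0]],
  ],
)

```text
time: 19.2
tcp_pos: [523.1, 196.1, 88.4]
eef_rot: [-0.128, 0.968, -0.061, 0.209]
ft_force: [-1.1, 0.3, 6.2]
grip_width: 0.107
grip_force: 20.0
```

```bash
python3 t.py
```

```text
t 19.2 tcp in face [-41.8   1.5  22.6] alpha 1.989 tz [ 0.002  0.001 -1.   ] f [1.6 0.1 6.1] tq [ 0.08 -0.02 -0.08] w 9.8 19.998545944690704 [ 0.49  0.28  2.08 -0.58  0.48 -0.86]
```

send_rows(
  commands=[
    [[0,0,0.005],[0,0,0]],
    [[0,0,0],[0,0,0]],
  ],
)

```text
time: 19.4
tcp_pos: [523.4, 196.0, 87.9]
eef_rot: [-0.128, 0.968, -0.061, 0.209]
ft_force: [-5.9, 0.4, 12.9]
grip_width: 0.107
grip_force: 20.0
```

```bash
python3 t.py
```

```text
t 19.4 tcp in face [-41.7   1.5  21.9] alpha 1.989 tz [ 0.003  0.001 -1.   ] f [ 0.1 -0.5 14.2] tq [-0.05  0.16 -0.12] w 9.7 20.006790161132812 [ 0.49  0.29  2.08 -0.58  0.48 -0.86]
```

send_rows(
  commands=[
    [[0,0,0],[0,0,0.0228]],
    [[0,0,0],[0,0,0.0228]],
    [[0,0,0],[0,0,0.0228]],
    [[0,0,0],[0,0,0.0228]],
    [[0,0,0],[0,0,0.0228]],
  ],
  newtons=30,
)

```text
time: 19.9
tcp_pos: [523.3, 195.0, 87.9]
eef_rot: [0.222, 0.95, 0.016, 0.217]
ft_force: [-5.5, -2.1, 13.7]
grip_width: 0.105
grip_force: 30.0
```

```bash
python3 t.py
```

```text
t 19.9 tcp in face [-41.6   0.5  21.9] alpha 1.267 tz [ 0.003 -0.001 -1.   ] f [ 1.1 -2.9 14.6] tq [-0.74 -0.18 -0.03] w 9.6 30.007624626159668 [ 0.49  0.29  2.08 -0.58  0.48 -0.14]
```

send_rows(
  commands=[
    [[0,0,0],[0,0,0.0228]],
    [[0,0,0],[0,0,0.0228]],
    [[0,0,0],[0,0,0.0228]],
    [[0,0,0],[0,0,0.0228]],
    [[0,0,0],[0,0,0.0228]],
  ],
)

```text
time: 20.4
tcp_pos: [522.7, 194.3, 87.7]
eef_rot: [0.541, 0.812, 0.09, 0.198]
ft_force: [-7.8, -4.1, 15.2]
grip_width: 0.103
grip_force: 30.0
```

send_rows(
  commands=[
    [[0,0,0],[0,0,0.022]],
    [[0,0,0],[0,0,0]],
    [[0,0,0],[0,0,0]],
  ],
)

```text
time: 20.7
tcp_pos: [522.5, 194.3, 87.6]
eef_rot: [0.594, 0.775, 0.103, 0.191]
ft_force: [-8.2, -3.5, 16.0]
grip_width: 0.11
grip_force: 30.0
```

```bash
python3 t.py
```

```text
t 20.7 tcp in face [-42.4  -0.4  21.9] alpha 0.418 tz [ 0.001 -0.003 -1.   ] f [-0.1 -4.7 17.7] tq [-1.06  0.1  -0.03] w 10.0 30.0070658326149 [ 0.49  0.29  2.08 -0.58  0.49  0.71]
```

send_rows(
  commands=[
    [[0,0,-0.008],[0,0,0]],
    [[0,0,-0.006],[0,0,0]],
    [[0,0,0],[0,0,0]],
  ],
)

```text
time: 21.0
tcp_pos: [521.1, 194.5, 90.7]
eef_rot: [0.594, 0.775, 0.102, 0.191]
ft_force: [-1.8, -3.6, 6.0]
grip_width: 0.108
grip_force: 30.0
```

```bash
python3 t.py
```

```text
t 21.0 tcp in face [-42.4  -0.3  25.4] alpha 0.419 tz [ 0.001 -0.003 -1.   ] f [ 1.4 -3.8  5.9] tq [-0.95 -0.34 -0.  ] w 9.8 30.001307129859924 [ 0.49  0.28  2.08 -0.58  0.49  0.7 ]
```

send_rows(
  commands=[
    [[0,0,-0.004],[0,0,0]],
    [[0,0,0],[0,0,0]],
  ],
)

```text
time: 21.2
tcp_pos: [520.8, 194.6, 91.2]
eef_rot: [0.593, 0.775, 0.102, 0.191]
ft_force: [3.4, -5.2, 1.8]
grip_width: 0.109
grip_force: 30.0
```

```bash
python3 t.py
```

```text
t 21.2 tcp in face [-42.5  -0.3  25.9] alpha 0.42 tz [ 0.001 -0.003 -1.   ] f [ 4.6 -4.6 -0.1] tq [-0.95 -0.58  0.05] w 9.9 30.00010997056961 [ 0.49  0.28  2.08 -0.57  0.5   0.7 ]
```

send_rows(
  commands=[
    [[0,0,0],[0,0,0]],
    [[0,0,0],[0,0,0]],
    [[0,0,0],[0,0,0]],
  ],
  claw=35,
)

```text
time: 21.5
tcp_pos: [520.7, 196.4, 91.1]
eef_rot: [0.593, 0.775, 0.104, 0.19]
ft_force: [0.1, -0.6, 0.7]
grip_width: 0.331
grip_force: 0.0
```

```bash
python3 t.py
```

```text
t 21.5 tcp in face [-42.8   1.4  26. ] alpha 0.419 tz [ 0.001  0.    -1.   ] f [ 0.5 -0.5  0.6] tq [-0.02  0.17  0.01] w 30.2 0.0 [ 0.49  0.28  2.08 -0.57  0.49  0.7 ]
```

Force dropped to zero at 11 mm depth, so the pin is in the groove. I'll back off and check.

send_rows(
  commands=[
    [[0,0,-0.05],[0,0,0]],
    [[0,0,-0.15],[0,0,0]],
    [[0,0,-0.15],[0,0,0]],
    [[0,0,-0.1],[0,0,0]],
    [[0,-0.1,0],[0,0,0]],
  ],
)

```text
time: 22.0
tcp_pos: [441.8, 200.4, 208.5]
eef_rot: [0.593, 0.774, 0.111, 0.193]
ft_force: [0.1, 0.1, 0.0]
grip_width: 0.351
grip_force: 0.0
```

send_rows(
  commands=[
    [[0,-0.1,0],[0,0,0]],
    [[0,0,0],[0,0,0]],
    [[0,0,0],[0,0,0]],
    [[0,0,0],[0,0,0]],
  ],
)

```text
time: 22.4
tcp_pos: [412.6, 189.4, 191.2]
eef_rot: [0.593, 0.775, 0.105, 0.191]
ft_force: [-0.3, 0.3, 0.5]
grip_width: 0.347
grip_force: 0.0
```

```bash
python3 w.py w7 wing_mid; python3 v.py w7; python3 - <<'E'
from h import *
z=np.load("w7.npz"); C=(z["K"],z["d"],z["T"]); I=np.load("intake.npz"); F=frame(I["yaw"],np.radians(25))
L=F.inv().apply(cloud(C,z["D"],(0,0,640,400))-I["O"]); g=L[(L[:,2]>36)&(L[:,2]<60)]; g=g[np.linalg.norm(g[:,:2]-(-42,0),axis=1)<24]
print(len(g),cv2.minAreaRect(g[:,:2].astype(np.float32)),np.percentile(g[:,2],[50,95]))
E
```

```text
22.4 [412.6 189.4 191.2] [0.6 0.8 0.1 0.2] [-0.3  0.3  0.5]
wing_mid 0.74 [112.  17.] [293.4 267.2  58.8]
sheet plane dz/dx,dz/dy,z0 [ 0.   -0.01 16.52] 10629
grip 824 24.08783531188965 13.233707427978516 13.925724029541016 47.91094207763672 long dir -1.5588460644755195 zmax 47.039067790961205
wing 16 -41.41096496582031 -1.8150873184204102 5.589951992034912 23.494043350219727 long dir -1.2234291736973377 zmax 48.62160296389102
wing 492 -42.15470504760742 0.5710639953613281 10.466965675354004 33.97293472290039 long dir -1.1538062531879372 zmax 47.86618131956494
492 ((-42.15470504760742, 0.5710639953613281), (10.466965675354004, 33.97293472290039), 23.89177131652832) [46.29837707 47.86618132]
```

View pics/w7.png

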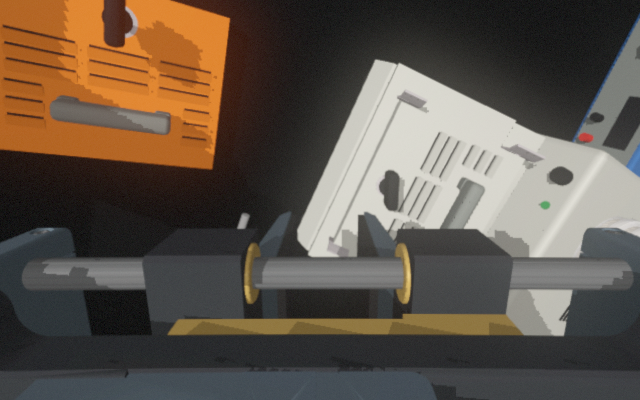

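The wing at (390,190) has turned to -1.15 rad (slot 0.42 minus 90°) and sits 11.2 mm in. The cover is flat and the gripper is clear, so I'll hand the job in.

```bash
python3 -c "
from plant import *
print(finish_job())"
```

```text
the job is handed in; nothing more can be done
None
```

The cover is hooked on the rail and lies flat on the intake, with the wing stud pushed in and locked by a quarter turn (11.2 mm in by depth camera); I handed the job in at about 22 s with the gripper clear, and moved nothing else on the bench.

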